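# Lock the shaft collar, rock the locating block free and hold it

### The job

On the rotor fixture, first turn the blue lock collar by its yellow peg until the peg stands over the red locked mark. Then take the orange-headed locating block, which is stuck tight in its pocket, and work it loose by rocking it side to side along its wide direction, clearly to both sides a few times while easing it upwards, without dragging the green housing up off its plate. Finish still holding the block upright and still about 2 cm clear above its pocket: do not put it down or let go, and leave the spray can, tube, pliers and drill case alone.

Things in the scene. Friction and masses are not known exactly. Their poses are not given: they have to be found in the camera images.
- fixture: Grey steel plate 170 x 320 x 15 mm (x, y, z), fixed to the bench; origin at the centre of its underside, z up. The collar axis stands at (0, -75 mm), the pocket at (0, +75 mm) in its frame.
- collar_axis (a point): Point on the vertical axis of the blue lock collar, at the collar's top face (58 mm above the bench). The collar is 68 mm across; the steel shaft end in its centre, 26 mm across, ends at 65 mm above the bench.
- collar_peg (a point): Top end of the yellow upright peg on the collar's arm: 12 mm diameter, 55 mm from the collar axis, free from 53 mm to 105 mm above the bench (this point, 105 mm). It goes round with the collar.
- lock_mark (a point): The red radial locked mark on the plate (34 x 10 mm), at 55 mm from the collar axis, 17 mm above the bench: locked when the peg stands right above it (within about 6 mm). A white mark shows the open place.
- collar (a joint): Angle of the lock collar, rad, growing anticlockwise seen from above; white mark 0, red locked mark 1.2, stops at -0.3 and 1.6. Stays where it is left; takes about 0.12 N m to turn (2 to 3 N at the peg).
- housing: Green pocket housing, 80 x 100 x 56 mm, top 71 mm above the bench, guided upright on the plate (it cannot slide or tip) but held down only by its weight of 1 kg (10 N): rocked while eased up, the block takes about 5 N upwards, pulled straight about 16 N, which brings the housing up too. Origin at the centre of its underside; axes as the fixture's.
- pocket_mouth (a point): Centre of the pocket's mouth, on the housing's top face (71 mm above the bench). Axes as the fixture's. The pocket is 26 mm deep, 56 mm along y and about 24 mm along x; a spring-loaded brass liner low on its -x side presses the block against the steel face on the +x side with about 18 N.
- block: Locating block, 22 x 44 x 85 mm (x, y, z), 0.25 kg (give or take 20 %); origin at the centre of its underside, axes as the fixture's when seated (underside 26 mm below the pocket mouth). Only the steel band 4 to 12 mm above its underside is pinched; it frees once the block has risen about 10 mm, then lifts easily. It can rock about 10 degrees each way about an x line 8 mm above its underside.
- block_head (a point): Grip point in the middle of the block's orange head (20 mm along x, 40 mm along y, from 30 to 85 mm above the underside), 60 mm above the underside. Fingers closing here along y keep their tips 15 mm above the housing.
- spray_can: White and yellow spray can, 58 mm diameter, 150 mm tall, standing; origin under its centre. Leave alone.
- tube: Red grease tube with a white nozzle, 112 x 32 x 20 mm, lying. Leave alone.
- pliers: Pliers with one red and one green handle, 165 mm long, 16 mm high, lying. Leave alone.
- drill_case: Open blue drill-bit case, 100 x 170 x 22 mm, yellow inside. Leave alone.
Not all that is in view belongs to the job. Of the things like the block, leave any that is black or pink; of the rest the larger one is meant.

How it is judged:
On the way, in this order (a step that is already met when the one before it is completed fails the run):
1. the collar's peg is turned to the red locked mark while the block is still seated (value of joint collar between 1.07 and 1.33 rad and z of block in the frame of pocket_mouth below -0.022 m), for 0.3 s.
2. the block, still in its pocket, is rocked at least 3.4 degrees towards one side (angle between block's own y axis and vertical below 1.5108 rad and z of block in the frame of pocket_mouth below -0.006 m), for 0.02 s.
3. the block, still in its pocket, is rocked at least 3.4 degrees towards the other side (angle between block's own y axis and vertical above 1.6308 rad and z of block in the frame of pocket_mouth below -0.006 m), for 0.02 s.
At the end, for the whole second after the job is handed in: The collar is within 0.13 rad of the red mark; the block is held in the fingers, still, upright within 11 degrees, its underside 5 to 45 mm above the pocket mouth and within 25 mm of its centre sideways, touching the housing nowhere; the housing stands on its plate (value of joint collar between 1.07 and 1.33 rad and z of block in the frame of pocket_mouth between 0.005 and 0.045 m and horizontal distance between block and pocket_mouth below 0.025 m and angle between block's own z axis and vertical below 0.2 rad and contact force between the fingers and block above 1 N and contact force between block and housing below 0.3 N and linear speed of block below 0.03 m/s and distance of pocket_mouth from where it was at the start of the episode below 0.003 m); the arm keeps its last pose, push and grip.
It fails at once if the housing is dragged more than 6 mm up off its plate (distance of pocket_mouth from where it was at the start of the episode above 0.006 m).
It fails at once if the spray can is pushed more than 20 mm (distance of spray_can from where it was at the start of the episode above 0.02 m).
It fails at once if the tube is pushed more than 20 mm (distance of tube from where it was at the start of the episode above 0.02 m).
It fails at once if the pliers is pushed more than 20 mm (distance of pliers from where it was at the start of the episode above 0.02 m).
It fails at once if the drill case is pushed more than 20 mm (distance of drill_case from where it was at the start of the episode above 0.02 m).
It also fails if it takes over 61 s, if anything falls off the work surface, if the arm or the gripper's body presses on something with over 40 N, if the wrist force passes 120 N, or if a joint passes its speed limit or range.

### The arm

A 6-joint arm with a two-finger parallel gripper is mounted at the origin on the work surface. World frame = base frame: x ahead of the robot, y to its left, z up, the work surface at z = 0. Lengths are in m, angles in rad, forces in N, time in s.
With the tool pointing down it reaches from about 0.425 to 1.125 m from the base axis. Payload 14.9 kg.
Tool frame: the origin (TCP) lies between the finger pads; the fingertips stand 17 mm ahead of it and the grasp point (between the pads) lies 2 mm behind it (env.tcp_to_tips is the y of the fingertips in the tool frame, in m); y points along the fingers, x is the direction in which the jaws open and shut, and the axes are right-handed (so a half turn about y gives the same grasp; the last joint's range is limited). The gripper opens to 91 mm and grips with 3 to 60 N. Pads are 32 mm wide; open, the fingers measure 118 mm over their backs; the gripper's body (76 mm by 178 mm) begins 60 mm behind the grasp point.
Start: joints at [-1.258, 0.379, 1.734, -0, 1.028, -0.033], TCP at [0.237, -0.659, 0.231] pointing down, gripper open.
Joint ranges: [-2.77, 2.77], [-0.74, 2.19], [0, 2.66], [-1.06, 4.2], [0.31, 2.87], [-3.08, 3.08]. Speed limits (rad/s): [1.89, 1.89, 2.39, 3.14, 3.14, 3.14].

### API

Orientations are given as a rotation vector (axis times angle).
In Python, from workcell import env gives the robot as it stands.
- The arm moves only by the tool apply_moves, never from a script. Its argument "moves" is a list of rows, each a list of 4 numbers: the shift along the tool's x, y, z in mm, then the turn about the tool's y in rad. In form: [[x, y, z, twist], ...]. A call has exactly 10 rows; each row shifts and turns the commanded pose from where the row before left it, along the tool's axes as they then stand; what a row does not reach is not made up. A row lasts 1/10 s, in which the tool goes at most 50 mm and 8.59 degrees, less where a joint would pass 70% of its speed; a pose out of reach is approached as far as the arm can. A call with a gripper value outside its range is refused whole. "gripper" is the finger opening in mm, from 0 to 91.2, set as the call begins (left out, the last holds). The fingers move at their own pace and stop on an object; "grip_force" is the grip in N (left out, the last holds). Time passes only in rows, so rows that do not move let the fingers close, or fill a call up. It gives the time, the measured TCP pose, the force and the opening at its end, in the units of the state.
- env.state(): the state, without advancing time (a new reading comes with each control period).
- env.capture(name): name is "scene" or "top"; returns a dict with "color" (400x640x3 uint8, red, green, blue), "z_map" (400x640 float32, m along the optical axis (not along the pixel's ray), 0 where there is no reading), "fx", "fy", "cx", "cy" (pixels), "rvec" (rotation vector, rad) and "tvec" (3), from world to camera coordinates, as OpenCV has them. Camera axes: x right, y down, z forward; pixel columns grow to the right and rows downward; lengths in m; the calibration is good to about 2 mm. A picture is of the moment at which its call begins.
- env.finish_job(): hands the job in, once; it reports no verdict.
Trained networks look in the newest picture that a camera, given by its name, has taken for a name from the list of things; names that differ only in an ending like _2 or _b are one class to them, and where a whole thing is asked for, a point or a joint stands for the part that bears it (a point fixed in the world has none). Each returns a list of dicts, best first, with "confidence" (0 to 1); they miss things now and then, are a little off and sometimes report something else, mostly with a low value. They report only what shows in the picture. A call takes as long as a camera call. They do not tell look-alikes from the thing itself.
- env.recognise(camera, thing): "point" ([column, row] in pixels, amid what is visible of it).
- env.silhouettes(camera, thing): "mask" (400x640 bool, what is visible of it) and "point" ([column, row] in pixels, amid what is visible of it).
- env.tip_of(camera, thing): "point" ([column, row] in pixels: a listed point, or the origin of a listed thing).
The state is a dict: "clock": time; "q": joint angles; "qvel": joint speeds; "joint_torque": joint torques, N m; "tcp_pos": TCP position; "eef_rot": TCP orientation; "force": force on the tool from outside, world axes, zero at the start; "torque": the same for the moment, N m; "opening": opening from 0.0 (shut) to 1.0 (fully open).
Only numpy, scipy, OpenCV 4.12 (cv2) and the standard library are available. Lean on these libraries where they do the work, as an engineer would, in place of code of your own. Each camera call takes 0.05 s, during which the arm holds its last target. There are 200 camera calls.

## Working session

There is one attempt and no reset: what is moved stays moved. The work goes in short steps, Python scripts to look and compute and a tool call to move; the robot and the scene stay as the last step left them, time stands still between calls to the robot, and variables do not carry over. Pictures are saved under pics/ and viewed, about 8 in all and at most 12, crops included, and the job is handed in when it is done.

Besides the shell and the picture viewer there is one more tool, called after "Request:" as name(argument=value, ...) on one line, values as JSON. apply_moves: Moves the arm, as the interface text tells. Its arguments: {"type":"object","properties":{"moves":{"type":"array","items":{"type":"array","items":{"type":"number"}}},"gripper":{"type":"number"},"grip_force":{"type":"number"}},"required":["moves"]}

```bash
mkdir -p pics; cat > h.py <<'E'
import numpy as np, cv2
from workcell import env
def ray(c,p):
    R,_=cv2.Rodrigues(np.array(c["rvec"],float)); t=np.array(c["tvec"],float).ravel()
    d=R.T@np.array([(p[0]-c["cx"])/c["fx"],(p[1]-c["cy"])/c["fy"],1.]); return -R.T@t,d
def at_z(c,p,z):
    o,d=ray(c,p); return o+d*(z-o[2])/d[2]
def depth(c,p):
    o,d=ray(c,p); u,v=int(round(p[0])),int(round(p[1])); return o+d*np.median(c["z_map"][v-1:v+2,u-1:u+2])
def tri(c1,p1,c2,p2):
    o1,d1=ray(c1,p1);o2,d2=ray(c2,p2)
    s=np.linalg.lstsq(np.c_[d1,-d2],o2-o1,rcond=None)[0]
    a,b=o1+d1*s[0],o2+d2*s[1]; return (a+b)/2,np.linalg.norm(a-b)
def proj(c,P): return cv2.projectPoints(np.array(P,float).reshape(-1,1,3),np.array(c["rvec"],float),np.array(c["tvec"],float),np.array([[c["fx"],0,c["cx"]],[0,c["fy"],c["cy"]],[0,0,1.]]),None)[0].reshape(-1,2)
def save(c,n,crop=None,s=1):
    im=c["color"]
    if crop: im=im[crop[1]:crop[3],crop[0]:crop[2]]
    cv2.imwrite("pics/"+n,cv2.resize(im[:,:,::-1],None,fx=s,fy=s,interpolation=cv2.INTER_CUBIC))
E
python3 - <<'E'
from h import *
np.set_printoptions(precision=3,suppress=True)
C={n:env.capture(n) for n in("scene","top")}
for n in C:
    save(C[n],n+"0.png"); print(n,"campos",ray(C[n],(320,200))[0], C[n]["fx"])
    for t in("collar_axis","collar_peg","lock_mark","pocket_mouth","block_head","block","fixture"):
        for r in env.tip_of(n,t)[:3]: print(n,t,np.round(r["point"],1),round(r["confidence"],2),depth(C[n],np.clip(r["point"],1,[638,398])))
print(env.state())
E
```

```text
scene campos [1.343 0.093 0.604] 374.2130801400425
scene collar_axis [276.4 227.4] 0.75 [ 0.637 -0.116  0.058]
scene collar_peg [264.5 200.7] 0.81 [ 0.59  -0.155  0.101]
scene lock_mark [256.9 237. ] 0.88 [ 0.631 -0.17   0.017]
scene lock_mark [337.5 234.4] 0.3 [0.619 0.032 0.041]
scene pocket_mouth [339.  213.8] 0.73 [0.587 0.031 0.08 ]
scene block_head [400.1 248.3] 0.75 [0.657 0.181 0.048]
scene block_head [396.7 230.1] 0.71 [0.575 0.176 0.039]
scene block_head [339.5 204. ] 0.63 [0.588 0.031 0.11 ]
scene block [338.7 220.6] 0.81 [0.604 0.032 0.072]
scene block [355.7 197.6] 0.79 [0.392 0.062 0.009]
scene block [400.9 262.4] 0.52 [0.652 0.189 0.002]
scene fixture [306.9 240.5] 0.87 [ 0.622 -0.044  0.014]
top campos [ 0.372 -0.002  1.119] 408.112367282782
top collar_axis [361.6 172.2] 0.75 [ 0.606 -0.114  0.062]
top collar_peg [380.  174.1] 0.57 [ 0.612 -0.17   0.014]
top lock_mark [308.6 181.6] 0.7 [0.568 0.025 0.114]
top pocket_mouth [309.7 182.1] 0.68 [0.568 0.022 0.108]
top block_head [296.6 256.9] 0.71 [0.382 0.052 0.085]
top block_head [307.  187.4] 0.61 [0.562 0.03  0.068]
top block_head [251.  162.4] 0.53 [0.634 0.184 0.038]
top block [256.5 189.2] 0.67 [0.561 0.166 0.037]
top block [252.4 163.7] 0.62 [0.636 0.183 0.016]
top block [307.4 184.8] 0.54 [0.566 0.028 0.085]
top fixture [333.4 180.9] 0.86 [ 0.591 -0.041  0.014]
{'clock': 0.8, 'q': array([-1.258,  0.379,  1.734,  0.   ,  1.029, -0.033]), 'qvel': array([ 0.001, -0.   , -0.   , -0.001,  0.002, -0.   ]), 'joint_torque': array([  0.   , -76.363, -43.473,   0.065,   0.039,   0.   ]), 'tcp_pos': array([ 0.237, -0.659,  0.231]), 'eef_rot': array([-1.353,  0.951, -0.951]), 'force': array([-0.387,  0.721, -0.751]), 'torque': array([-0.011,  0.045, -0.001]), 'opening': 0.9987241408458657}
```

View pics/scene0.png

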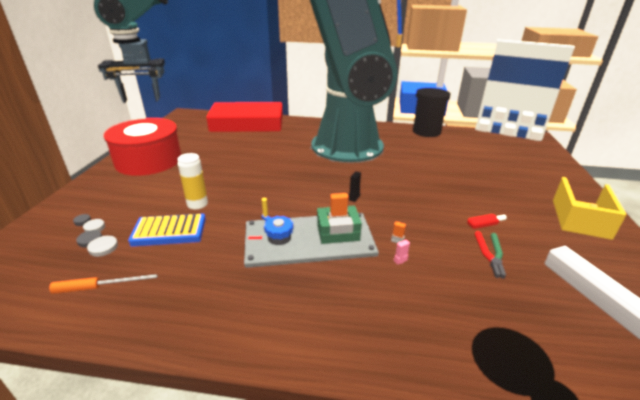

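View pics/top0.png

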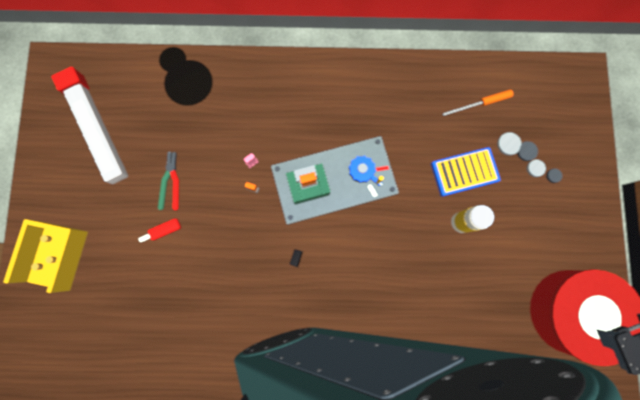

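Candidates: the orange head in the green housing (scene 339,204; top 307,180), a small orange one (scene 399,230; top 251,186), pink (scene 401,250) and black (scene 355,186). I choose the one in the housing, as it is the larger orange one. I'll check that in a close crop.

```bash
python3 - <<'E'
from h import *
np.set_printoptions(precision=3,suppress=True)
C={n:env.capture(n) for n in("scene","top")}
a=cv2.resize(C["top"]["color"][125:235,262:412],None,fx=4,fy=4,interpolation=cv2.INTER_CUBIC)
b=cv2.resize(C["scene"]["color"][180:270,235:385],None,fx=4,fy=4,interpolation=cv2.INTER_CUBIC)
cv2.imwrite("pics/crop1.png",cv2.cvtColor(a,cv2.COLOR_RGB2BGR));cv2.imwrite("pics/crop2.png",cv2.cvtColor(b,cv2.COLOR_RGB2BGR))
# point clouds by plate plane & colour
for n,c in C.items():
    R,_=cv2.Rodrigues(np.array(c["rvec"],float)); t=np.array(c["tvec"],float).ravel()
    v,u=np.mgrid[:400,:640]; z=c["z_map"]
    P=(np.stack([(u-c["cx"])/c["fx"]*z,(v-c["cy"])/c["fy"]*z,z],-1)-t)@R
    hsv=cv2.cvtColor(c["color"],cv2.COLOR_RGB2HSV); H,S,V=[hsv[...,i].astype(int) for i in range(3)]
    box=(P[...,0]>.45)&(P[...,0]<.75)&(P[...,1]>-.25)&(P[...,1]<.14)&(z>0)
    for nm,m in dict(plate=(S<60)&(P[...,2]<.03)&(P[...,2]>.005),red=((H<6)|(H>174))&(S>150)&(P[...,2]<.03),green=(H>60)&(H<90)&(S>80),orange=(H>6)&(H<16)&(S>180)&(P[...,2]>.08),blue=(H>95)&(H<125)&(S>120),yellow=(H>20)&(H<34)&(S>120)).items():
        m=m&box
        if m.sum()<3: print(n,nm,m.sum());continue
        q=P[m]; px=np.c_[u[m],v[m]]
        r=cv2.minAreaRect(q[:,:2].astype(np.float32))
        print(n,nm,m.sum(),"px",px.mean(0),"mean",q.mean(0),"zmed/max",np.median(q[:,2]),q[:,2].max(),"rect",np.round(r[0],3),np.round(r[1],3),round(r[2],1))
E
```

```text
scene plate 3777 px [302.851 244.028] mean [ 0.636 -0.051  0.015] zmed/max 0.015249013934892069 0.029797831710865714 rect [ 0.602 -0.042] [0.172 0.319] 16.1
scene red 21 px [254.762 237.476] mean [ 0.634 -0.174  0.017] zmed/max 0.017162661911309492 0.019055143617646077 rect [ 0.634 -0.174] [0.008 0.024] 1.7
scene green 618 px [337.469 226.239] mean [0.602 0.03  0.054] zmed/max 0.06245046709002704 0.07372873660954554 rect [0.583 0.028] [0.078 0.098] 15.8
scene orange 314 px [338.143 203.844] mean [0.587 0.028 0.109] zmed/max 0.1105072920711386 0.13213569058572433 rect [0.581 0.027] [0.022 0.041] 12.9
scene blue 454 px [277.857 227.775] mean [ 0.632 -0.113  0.054] zmed/max 0.05725455219611433 0.060566036407774804 rect [ 0.623 -0.12 ] [0.07  0.077] 2.4
scene yellow 55 px [264.291 205.491] mean [ 0.589 -0.157  0.086] zmed/max 0.08768118518258179 0.10606291591135317 rect [ 0.587 -0.159] [0.013 0.009] 33.3
top plate 4971 px [336.125 180.329] mean [ 0.593 -0.049  0.015] zmed/max 0.014610286280767815 0.029549063278654124 rect [ 0.598 -0.043] [0.173 0.323] 16.4
top red 25 px [382. 168.] mean [ 0.629 -0.175  0.016] zmed/max 0.015831946464617892 0.02129338233061186 rect [ 0.629 -0.175] [0.008 0.029] 2.0
top green 734 px [308.634 186.77 ] mean [0.564 0.025 0.069] zmed/max 0.07034994588590235 0.07628882520149625 rect [0.575 0.028] [0.079 0.097] 16.5
top orange 48 px [308.688 181.396] mean [0.568 0.024 0.119] zmed/max 0.12215593806567603 0.13182129412937968 rect [0.568 0.024] [0.008 0.034] 27.7
top blue 485 px [362.28  169.406] mean [ 0.615 -0.116  0.056] zmed/max 0.057065189102224766 0.06389770121633531 rect [ 0.622 -0.115] [0.084 0.068] 7.6
top yellow 17 px [380.118 178.647] mean [ 0.582 -0.157  0.1  ] zmed/max 0.10318605791161545 0.1070149390048644 rect [ 0.583 -0.158] [0.009 0.007] 42.0
```

View pics/crop1.png

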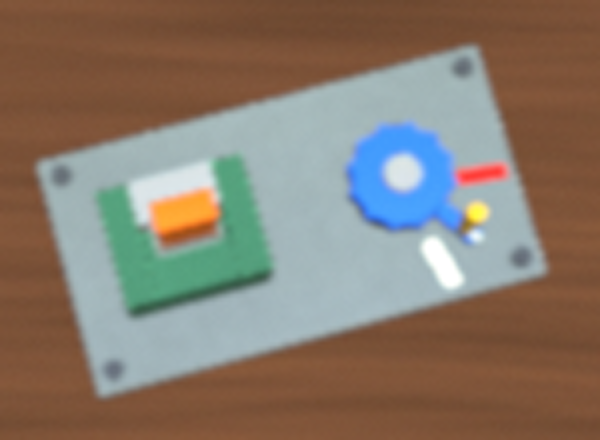

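View pics/crop2.png

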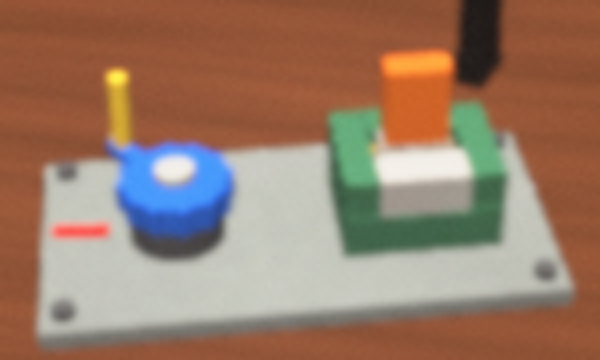

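```bash
python3 - <<'E'
from h import *
np.set_printoptions(precision=3,suppress=True)
s=env.state(); print(cv2.Rodrigues(s["eef_rot"])[0], env.tcp_to_tips)
E
```

```text
[[ 0.339 -0.     0.941]
 [-0.941  0.     0.339]
 [-0.    -1.     0.   ]] 0.017
```

Fixture from both views: centre (0.600, -0.0425), yaw 16.2°. That puts the collar axis at (0.621, -0.1145) and the pocket at (0.579, 0.0295). The peg is at (0.585, -0.158) with its top at 0.105, and the locked target is (0.630, -0.169). The crop confirms the large orange head in the green housing, and the peg between the white and red marks. I'm setting out above the peg.

Request:
apply_moves(moves=[[-17.7, 0, 24.9, 0], [-17.7, 0, 24.9, 0], [-17.7, 0, 24.9, 0], [-17.7, 0, 24.9, 0], [-17.7, 0, 24.9, 0], [-17.7, 0, 24.9, 0], [-17.7, 0, 24.9, 0], [-17.7, 0, 24.9, 0], [-17.7, 0, 24.9, 0], [-17.7, 0, 24.9, 0]], gripper=91)

```text
clock: 1.9
tcp_pos: [0.4121, -0.4066, 0.2311]
eef_rot: [-1.353, 0.951, -0.951]
force: [0.5, -0.6, -0.3]
opening: 0.999
```

Request:
apply_moves(moves=[[-17.7, 0, 24.9, 0], [-17.7, 0, 24.9, 0], [-17.7, 0, 24.9, 0], [-17.7, 0, 24.9, 0], [-17.7, 0, 24.9, 0], [-17.7, 0, 24.9, 0], [-17.7, 0, 24.9, 0], [-17.7, 0, 24.9, 0], [-17.7, 0, 24.9, 0], [-17.7, 0, 24.9, 0]])

```text
clock: 2.9
tcp_pos: [0.5865, -0.1556, 0.2311]
eef_rot: [-1.353, 0.951, -0.951]
force: [-0.2, -0.3, 0.1]
opening: 1.0
```

Request:
apply_moves(moves=[[0, 8, 0, -0.0534], [0, 8, 0, -0.0534], [0, 8, 0, -0.0534], [0, 8, 0, -0.0534], [0, 8, 0, -0.0534], [0, 8, 0, -0.0534], [0, 8, 0, -0.0534], [0, 8, 0, -0.0534], [0, 8, 0, -0.0534], [0, 8, 0, -0.0534]], gripper=50)

```text
clock: 3.9
tcp_pos: [0.5859, -0.1567, 0.1507]
eef_rot: [-1.503, 0.539, -0.539]
force: [0.2, -0.4, -0.1]
opening: 0.55
```

```bash
python3 - <<'E'
from h import *
c=env.capture("scene"); save(c,"s1.png",(225,140,385,260),4)
print(proj(c,[[.585,-.158,.105],[.5859,-.1567,.1337],[.621,-.1145,.058]]), (proj(c,[[.585,-.158,.105]])-[225,140])*4)
E
```

```text
[[263.87227348 198.13775728]
 [263.44379793 188.43502479]
 [278.43376086 223.58037249]] [[155.48909392 232.55102913]]
```

View pics/s1.png

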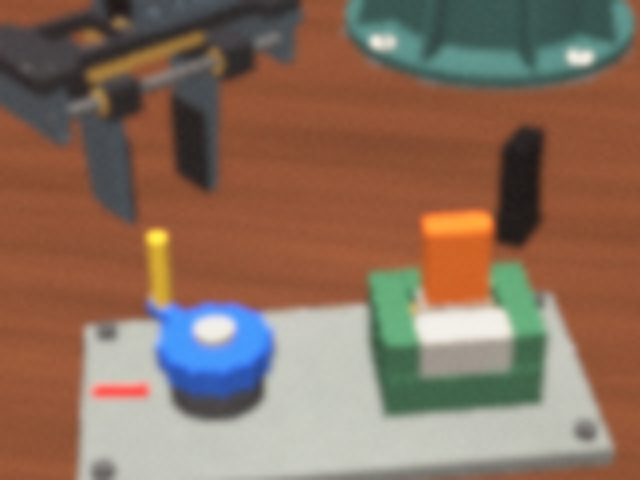

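The peg top shows at crop (157,233), against a projected (155,233), so my peg position is good and the open fingers straddle it. Next I descend and grip it lightly.

Request:
apply_moves(moves=[[0, 6.5, 0, 0], [0, 6.5, 0, 0], [0, 6.5, 0, 0], [0, 6.5, 0, 0], [0, 6.5, 0, 0], [0, 6.5, 0, 0], [0, 6.5, 0, 0], [0, 6.5, 0, 0], [0, 6.5, 0, 0], [0, 6.5, 0, 0]])

```text
clock: 4.95
tcp_pos: [0.5858, -0.1567, 0.0854]
eef_rot: [-1.502, 0.541, -0.541]
force: [-0.1, 0.6, 0.6]
opening: 0.549
```

Request:
apply_moves(moves=[[0, 0, 0, 0], [0, 0, 0, 0], [0, 0, 0, 0], [0, 0, 0, 0], [0, 0, 0, 0], [0, 0, 0, 0], [0, 0, 0, 0], [0, 0, 0, 0], [0, 0, 0, 0], [0, 0, 0, 0]], gripper=10, grip_force=8)

```text
clock: 5.95
tcp_pos: [0.586, -0.1569, 0.0861]
eef_rot: [-1.502, 0.54, -0.541]
force: [-0.3, -4.1, 4.2]
opening: 0.131
```

Request:
apply_moves(moves=[[4.7, 0, 0.2, -0.0857], [4.7, 0, 0.2, -0.0857], [4.7, 0, 0.2, -0.0857], [4.7, 0, 0.2, -0.0857], [4.7, 0, 0.2, -0.0857], [4.7, 0, 0.2, -0.0857], [4.7, 0, 0.2, -0.0857], [4.7, 0, 0.2, -0.0857], [4.7, 0, 0.2, -0.0857], [4.7, 0, 0.2, -0.0857]])

```text
clock: 6.95
tcp_pos: [0.6298, -0.1686, 0.0861]
eef_rot: [-1.567, -0.133, 0.134]
force: [-3.8, -2.5, 6.1]
opening: 0.129
```

Request:
apply_moves(moves=[[0, 0, 0, 0], [0, 0, 0, 0], [0, 0, 0, 0], [0, 0, 0, 0], [0, 0, 0, 0], [0, 0, 0, 0], [0, 0, 0, 0], [0, 0, 0, 0], [0, 0, 0, 0], [0, 0, 0, 0]], gripper=30)

```text
clock: 7.95
tcp_pos: [0.6299, -0.1686, 0.086]
eef_rot: [-1.567, -0.13, 0.13]
force: [-0.3, 0.2, -1.1]
opening: 0.328
```

Request:
apply_moves(moves=[[0, -8, 0, 0], [0, -8, 0, 0], [0, -8, 0, 0], [0, -8, 0, 0], [0, -8, 0, 0], [0, -8, 0, 0], [0, -8, 0, 0], [0, -8, 0, 0], [0, -8, 0, 0], [0, -8, 0, 0]])

```text
clock: 8.95
tcp_pos: [0.6299, -0.1686, 0.1666]
eef_rot: [-1.567, -0.13, 0.13]
force: [-0.1, 0.1, 0.1]
opening: 0.326
```

```bash
python3 - <<'E'
from h import *
np.set_printoptions(precision=3,suppress=True)
c=env.capture("scene"); t=env.capture("top")
for a,c_ in (("scene",c),("top",t)):
    for r in env.tip_of(a,"collar_peg")[:2]: print(a,np.round(r["point"],1),r["confidence"],at_z(c_,r["point"],.105))
print("expect px",proj(c,[[.630,-.1687,.105]]))
save(c,"s2.png",(225,140,385,260),4)
E
```

```text
scene [251.4 204.2] 0.62 [ 0.616 -0.18   0.105]
top [308. 179.] 0.73 [0.577 0.026 0.105]
expect px [[254.324 207.695]]
```

View pics/s2.png

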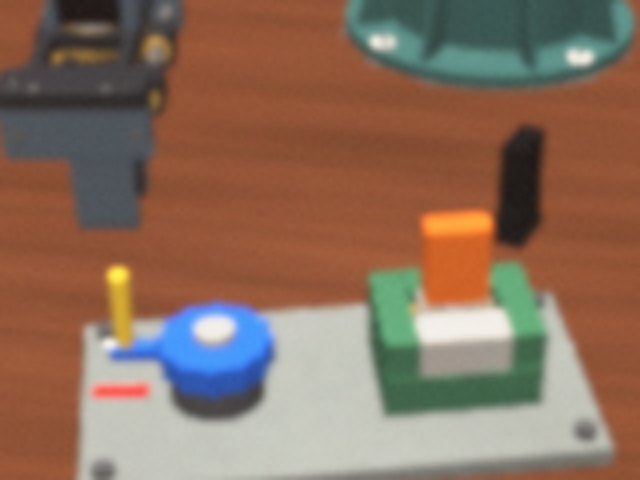

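The peg top is at crop (118,272), which is pixel (254.5,208). My expected locked position projects to (254.3,207.7), so the collar is at the red mark. On to above the block.

Request:
apply_moves(moves=[[-1.8, -3, 20.4, 0], [-1.8, -3, 20.4, 0], [-1.8, -3, 20.4, 0], [-1.8, -3, 20.4, 0], [-1.8, -3, 20.4, 0], [-1.8, -3, 20.4, 0], [-1.8, -3, 20.4, 0], [-1.8, -3, 20.4, 0], [-1.8, -3, 20.4, 0], [-1.8, -3, 20.4, 0]], gripper=70)

```text
clock: 10.15
tcp_pos: [0.5776, 0.0317, 0.1963]
eef_rot: [-1.567, -0.131, 0.131]
force: [0.2, 0.9, -0.8]
opening: 0.769
```

Request:
apply_moves(moves=[[0, 0, 0, 0.145], [0, 0, 0, 0.145], [0, 0, 0, 0.145], [0, 0, 0, 0.145], [0, 0, 0, 0.145], [0, 0, 0, 0.145], [0, 0, 0, 0.145], [0, 0, 0, 0.145], [0, 0, 0, 0.145], [0, 0, 0, 0.145]])

```text
clock: 11.15
tcp_pos: [0.5778, 0.0309, 0.1961]
eef_rot: [-1.329, 0.999, -0.999]
force: [-0.2, -0.3, 0.6]
opening: 0.768
```

```bash
python3 - <<'E'
from h import *
np.set_printoptions(precision=4,suppress=True)
c=env.capture("scene"); t=env.capture("top")
s=env.state(); R=cv2.Rodrigues(s["eef_rot"])[0]; print(s["tcp_pos"],np.degrees(np.arctan2(R[1,0],R[0,0])))
for n,c in(("scene",c),("top",t)):
    hsv=cv2.cvtColor(c["color"],cv2.COLOR_RGB2HSV).astype(int); R,_=cv2.Rodrigues(np.array(c["rvec"],float))
    v,u=np.mgrid[:400,:640]; z=c["z_map"]; P=(np.stack([(u-c["cx"])/c["fx"]*z,(v-c["cy"])/c["fy"]*z,z],-1)-np.ravel(c["tvec"]))@R
    b=(P[...,0]>.45)&(P[...,0]<.75)&(P[...,1]>-.25)&(P[...,1]<.14)
    for nm,m in(("yellow",(hsv[...,0]>20)&(hsv[...,0]<34)&(hsv[...,1]>120)&(P[...,2]>.07)),("orange",(hsv[...,0]>6)&(hsv[...,0]<16)&(hsv[...,1]>170)&(P[...,2]>.08)),("red",((hsv[...,0]<6)|(hsv[...,0]>174))&(hsv[...,1]>150)&(P[...,2]<.03))):
        k=m&b
        if k.sum()>2:
            q=P[k]; print(n,nm,k.sum(),q.mean(0),q[:,2].max(),cv2.minAreaRect(q[:,:2].astype(np.float32)))
E
```

```text
[0.5779 0.0307 0.1961] -73.65780173028702
scene yellow 48 [ 0.6342 -0.168   0.0925] 0.1070139447270106 ((0.6328958868980408, -0.1687929779291153), (0.009134036488831043, 0.011553365737199783), 86.350830078125)
scene orange 322 [0.5874 0.0279 0.109 ] 0.13160379240628609 ((0.5817897319793701, 0.02730073779821396), (0.02138414978981018, 0.04005527123808861), 17.888267517089844)
scene red 21 [ 0.6334 -0.1743  0.0168] 0.019655659867945947 ((0.6326353549957275, -0.17387810349464417), (0.006938523147255182, 0.02482003904879093), 12.99155330657959)
top yellow 22 [ 0.627  -0.1686  0.0991] 0.10765533909631599 ((0.6272068619728088, -0.16888321936130524), (0.009213428944349289, 0.009834794327616692), 53.544578552246094)
top red 9 [ 0.6281 -0.1803  0.0166] 0.019816296601279655 ((0.6282052993774414, -0.17979899048805237), (0.0029154890216886997, 0.02077813446521759), 15.168919563293457)
```

Request:
apply_moves(moves=[[0.3, 9.3, 0.1, 0], [0.3, 9.3, 0.1, 0], [0.3, 9.3, 0.1, 0], [0.3, 9.3, 0.1, 0], [0.3, 9.3, 0.1, 0], [0.3, 9.3, 0.1, 0], [0.3, 9.3, 0.1, 0], [0.3, 9.3, 0.1, 0], [0.3, 9.3, 0.1, 0], [0.3, 9.3, 0.1, 0]])

```text
clock: 12.25
tcp_pos: [0.5802, 0.027, 0.1022]
eef_rot: [-1.331, 0.995, -0.995]
force: [-0.2, -0.6, 0.1]
opening: 0.769
```

Request:
apply_moves(moves=[[0, 0, 0, 0], [0, 0, 0, 0], [0, 0, 0, 0], [0, 0, 0, 0], [0, 0, 0, 0], [0, 0, 0, 0], [0, 0, 0, 0], [0, 0, 0, 0], [0, 0, 0, 0], [0, 0, 0, 0]], gripper=30, grip_force=30)

```text
clock: 13.25
tcp_pos: [0.5805, 0.0271, 0.1034]
eef_rot: [-1.331, 0.995, -0.996]
force: [-0.8, 1.7, 6.2]
opening: 0.438
```

Request:
apply_moves(moves=[[1, -0.2, 0, 0], [1, -0.2, 0, 0], [1, -0.2, 0, 0], [1, -0.2, 0, 0], [1, -0.2, 0, 0], [1, -0.2, 0, 0], [0, 0, 0, 0], [0, 0, 0, 0], [0, 0, 0, 0], [0, 0, 0, 0]])

```text
clock: 14.25
tcp_pos: [0.5815, 0.0229, 0.1037]
eef_rot: [-1.329, 0.997, -0.994]
force: [0.9, 18.2, -5.7]
opening: 0.436
```

```bash
cat > tilt.py <<'E'
from h import *
import sys
np.set_printoptions(precision=4,suppress=True)
c=env.capture("scene"); s=env.state(); print(s["clock"],s["tcp_pos"],s["force"],s["torque"],s["opening"])
save(c,sys.argv[1],(285,150,385,250),6)
hsv=cv2.cvtColor(c["color"],cv2.COLOR_RGB2HSV).astype(int); R,_=cv2.Rodrigues(np.array(c["rvec"],float))
v,u=np.mgrid[:400,:640]; z=c["z_map"]; P=(np.stack([(u-c["cx"])/c["fx"]*z,(v-c["cy"])/c["fy"]*z,z],-1)-np.ravel(c["tvec"]))@R
b=(P[...,0]>.54)&(P[...,0]<.65)&(P[...,1]>-.05)&(P[...,1]<.1)
k=(hsv[...,0]>6)&(hsv[...,0]<16)&(hsv[...,1]>170)&b&(P[...,2]>.078)
f=np.array([[.960,.279],[-.279,.960]]); q=P[k]; w=(q[:,:2]-[.579,.0295])@f.T
fr=w[:,0]>.004  # front face
yz=np.c_[w[fr,1],q[fr,2]]; print("orange n",k.sum(),"front",fr.sum(),"ztop",np.percentile(q[:,2],98),"mean",w.mean(0),q[:,2].mean())
zs=[(np.mean([yz[m,0].min(),yz[m,0].max()]),yz[m,1].mean()) for lo in np.arange(.08,.15,.006) for m in[(yz[:,1]>lo)&(yz[:,1]<lo+.006)] if m.sum()>4]
zs=np.array(zs); print("tilt deg",np.degrees(np.arctan(np.polyfit(zs[:,1],zs[:,0],1)[0])),zs[:,0])
k=(hsv[...,0]>60)&(hsv[...,0]<90)&(hsv[...,1]>80)&b&(P[...,2]>.06); print("housing top",np.percentile(P[...,2][k],[50,90]))
E
python3 tilt.py t1.png
```

```text
14.3 [0.5815 0.0229 0.1037] [ 0.7526 18.3212 -5.3325] [ 4.1086 -0.1761 -0.0147] 0.4363070056208808
orange n 323 front 292 ztop 0.1315152067361308 mean [ 0.0079 -0.0054] 0.10913184725815439
tilt deg -1.1662697896986491 [-0.0048 -0.0055 -0.0056 -0.0054 -0.0057 -0.006  -0.006  -0.006  -0.0058]
housing top [0.3906 0.4551]
```

View pics/t1.png

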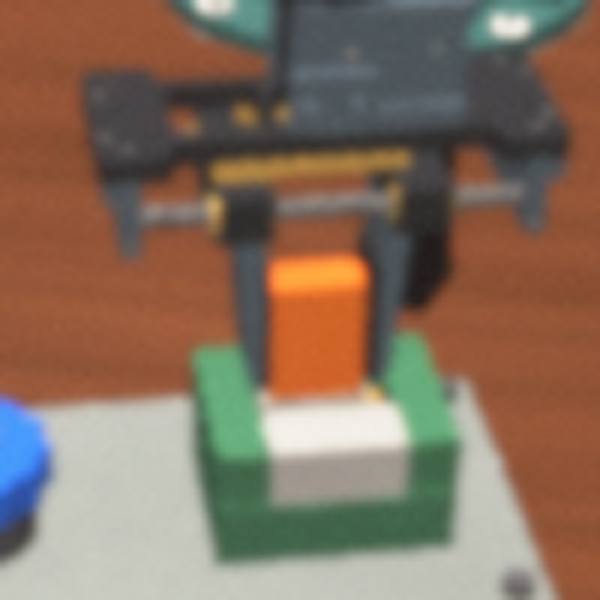

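The picture shows the block gripped by its head, between crop (270,260) and (365,395), with the housing down and little tilt visible. I'll push to the other side and compare.

Request:
apply_moves(moves=[[-1.8, 0, 0, 0], [-1.8, 0, 0, 0], [-1.8, 0, 0, 0], [-1.8, 0, 0, 0], [-1.8, 0, 0, 0], [-1.8, 0, 0, 0], [-1.8, 0, 0, 0], [-1.4, 0, 0, 0], [0, 0, 0, 0], [0, 0, 0, 0]])

```text
clock: 15.3
tcp_pos: [0.5788, 0.0327, 0.1044]
eef_rot: [-1.333, 0.992, -0.997]
force: [3.8, -21.3, -3.0]
opening: 0.435
```

```bash
python3 tilt.py t2.png
```

```text
15.35 [0.5788 0.0328 0.1044] [  4.2189 -20.6327  -2.7749] [-4.5763 -1.0353 -0.1364] 0.4368322829067107
orange n 315 front 291 ztop 0.1338185766767329 mean [0.0082 0.0049] 0.1091508225085667
tilt deg 1.3615453101973054 [0.0035 0.0047 0.0046 0.0043 0.004  0.0053 0.0055 0.0054 0.0043]
housing top [0.3905 0.4538]
```

The head moved ±5 mm but tilted only about ±1.3°. The hard parallel grip keeps the block upright, so it slides along the pocket instead of rocking. I'll soften the grip and push further.

Request:
apply_moves(moves=[[-0.5, 0, 0, 0], [-0.5, 0, 0, 0], [-0.5, 0, 0, 0], [-0.5, 0, 0, 0], [-0.5, 0, 0, 0], [-0.5, 0, 0, 0], [-0.5, 0, 0, 0], [-0.5, 0, 0, 0], [0, 0, 0, 0], [0, 0, 0, 0]], grip_force=10)

```text
clock: 16.35
tcp_pos: [0.5777, 0.0367, 0.1048]
eef_rot: [-1.333, 0.992, -0.997]
force: [2.0, -19.6, 4.4]
opening: 0.463
```

```bash
python3 tilt.py t3.png
```

```text
16.4 [0.5777 0.0367 0.1048] [  1.2211 -20.82     4.3074] [-3.8247 -0.3841 -0.0208] 0.4648305993303214
orange n 313 front 282 ztop 0.13146379072258063 mean [0.0077 0.0089] 0.10839223035751755
tilt deg 2.777619646002315 [0.0072 0.0058 0.0097 0.0096 0.0094 0.0094 0.0094 0.0091 0.0091]
housing top [0.3901 0.4533]
```

View pics/t3.png

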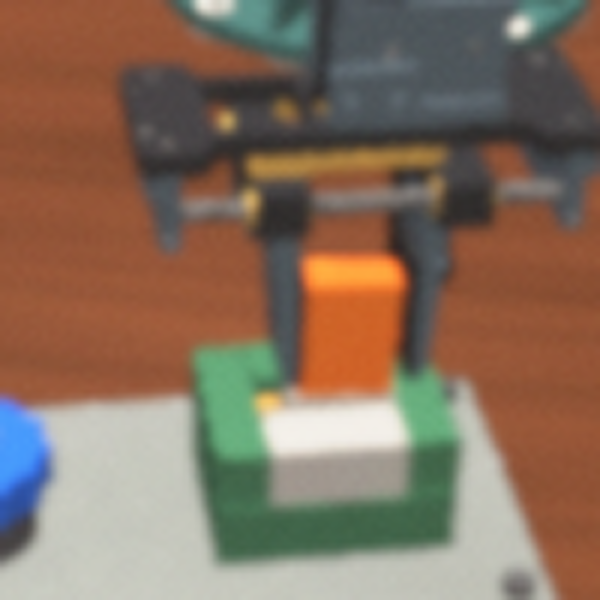

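Now it leans right: the head's right edge runs from (392,390) up to (405,270) and the jaws were pushed open 2.6 mm, about 4-5°. Next the other way, with grip 10 N.

Request:
apply_moves(moves=[[2.4, -0.1, 0, 0], [2.4, -0.1, 0, 0], [2.4, -0.1, 0, 0], [2.4, -0.1, 0, 0], [2.4, -0.1, 0, 0], [2.4, 0, 0, 0], [2.4, 0, 0, 0], [2.4, 0, 0, 0], [2.4, 0, 0, 0], [0, 0, 0, 0]])

```text
clock: 17.4
tcp_pos: [0.5832, 0.0192, 0.1059]
eef_rot: [-1.329, 0.997, -0.995]
force: [-7.6, 17.1, 22.6]
opening: 0.526
```

```bash
python3 tilt.py t4.png
```

```text
17.45 [0.5832 0.0192 0.1059] [-8.3583 16.0136 23.6886] [3.5901 1.715  0.0576] 0.5265106091136899
orange n 308 front 278 ztop 0.13238975485701765 mean [ 0.0079 -0.0092] 0.10720246739425239
tilt deg -8.275257020656772 [-0.0041 -0.0051 -0.0064 -0.0067 -0.0116 -0.012  -0.0135 -0.0138 -0.0055]
housing top [0.3931 0.4574]
```

Request:
apply_moves(moves=[[-2.4, -0.3, 0, 0], [-2.4, -0.3, 0, 0], [-2.4, -0.3, 0, 0], [-2.4, -0.3, 0, 0], [-2.4, -0.3, 0, 0], [-2.4, -0.2, 0, 0], [-2.4, 0, 0, 0], [-2.4, 0, 0, 0], [-2.2, 0, 0, 0], [0, 0, 0, 0]])

```text
clock: 18.45
tcp_pos: [0.578, 0.0371, 0.1073]
eef_rot: [-1.332, 0.992, -0.997]
force: [2.4, -20.4, 12.1]
opening: 0.468
```

```bash
python3 tilt.py t5.png
```

```text
18.5 [0.578  0.037  0.1073] [  1.53   -19.8662  11.6311] [-4.0648 -0.4347 -0.0857] 0.47003337126854927
orange n 310 front 272 ztop 0.13096638153256127 mean [0.0076 0.0081] 0.10879661078706616
tilt deg 4.906584970072069 [0.0061 0.0061 0.0058 0.0078 0.0076 0.0074 0.0093 0.0094 0.0095]
housing top [0.3919 0.4552]
```

Request:
apply_moves(moves=[[-1, -0.2, 0, 0], [-1, -0.2, 0, 0], [-1, -0.2, 0, 0], [-1, -0.2, 0, 0], [0, 0, 0, 0], [1, -0.2, 0, 0], [1, -0.2, 0, 0], [2, -0.2, 0, 0], [2, -0.2, 0, 0], [2, -0.2, 0, 0]])

```text
clock: 19.5
tcp_pos: [0.5779, 0.0348, 0.108]
eef_rot: [-1.331, 0.996, -0.995]
force: [0.5, 4.2, 4.5]
opening: 0.447
```

Request:
apply_moves(moves=[[2, -0.3, 0, 0], [2, -0.3, 0, 0], [2, -0.3, 0, 0], [2, -0.3, 0, 0], [2, -0.3, 0, 0], [2, -0.3, 0, 0], [-2, -0.3, 0, 0], [-2, -0.3, 0, 0], [-2, -0.3, 0, 0], [-2, -0.3, 0, 0]], grip_force=16)

```text
clock: 20.5
tcp_pos: [0.5794, 0.0304, 0.1115]
eef_rot: [-1.332, 0.994, -0.996]
force: [3.0, -5.8, 5.7]
opening: 0.441
```

```bash
python3 tilt.py t6.png
```

```text
20.55 [0.5794 0.0306 0.1115] [ 1.4731 -3.7011  4.8573] [-0.6737 -0.2525  0.0131] 0.4452239460529516
orange n 325 front 294 ztop 0.13174908504072183 mean [0.0078 0.0023] 0.10901119355721192
tilt deg -0.09855312916134719 [0.0024 0.0011 0.0021 0.002  0.0016 0.002  0.0019 0.0019 0.0017]
housing top [0.3972 0.4601]
```

The fingers have ratcheted up the head: TCP rose 8 mm but the block top is still about 0.131. Both tilts look done (about -8° and +5°). I'll grip firmer and keep rocking while easing up.

Request:
apply_moves(moves=[[0, 0, 0, 0], [0, -0.3, 0, 0], [0, -0.3, 0, 0], [2, -0.2, 0, 0], [2, -0.2, 0, 0], [2, -0.2, 0, 0], [2, -0.2, 0, 0], [2, -0.2, 0, 0], [-2, -0.2, 0, 0], [-2, -0.2, 0, 0]], grip_force=28)

```text
clock: 21.55
tcp_pos: [0.5805, 0.0249, 0.1127]
eef_rot: [-1.332, 0.995, -0.995]
force: [4.5, -5.8, -7.2]
opening: 0.436
```

Request:
apply_moves(moves=[[-2, -0.2, 0, 0], [-2, -0.2, 0, 0], [-2, -0.2, 0, 0], [-2, -0.2, 0, 0], [-2, 0, 0, 0], [2, -0.2, 0, 0], [2, -0.2, 0, 0], [2, -0.2, 0, 0], [2, -0.2, 0, 0], [2, -0.2, 0, 0]])

```text
clock: 22.55
tcp_pos: [0.5799, 0.0267, 0.1145]
eef_rot: [-1.329, 1.0, -0.993]
force: [-0.3, 20.6, -2.7]
opening: 0.434
```

```bash
python3 tilt.py t7.png
```

```text
22.6 [0.5799 0.0266 0.1145] [-0.8566 19.1831 -1.2989] [ 4.4961  0.2258 -0.1031] 0.4362402613916183
orange n 316 front 288 ztop 0.13282805557086805 mean [ 0.0075 -0.0009] 0.10975571590799744
tilt deg -0.07281428217401766 [-0.0011 -0.0017 -0.0019 -0.0012 -0.001  -0.0014 -0.0013 -0.0014 -0.0017]
housing top [0.3989 0.4634]
```

Request:
apply_moves(moves=[[2, -0.2, 0, 0], [2, -0.2, 0, 0], [2, -0.2, 0, 0], [-2, -0.3, 0, 0], [-2, -0.3, 0, 0], [-2, -0.3, 0, 0], [-2, -0.3, 0, 0], [-2, -0.3, 0, 0], [-2, -0.3, 0, 0], [-2, 0, 0, 0]])

```text
clock: 23.6
tcp_pos: [0.579, 0.0307, 0.1174]
eef_rot: [-1.334, 0.992, -0.997]
force: [4.5, -21.5, -3.0]
opening: 0.445
```

Request:
apply_moves(moves=[[2, -0.3, 0, 0], [2, -0.3, 0, 0], [2, -0.3, 0, 0], [2, -0.3, 0, 0], [2, -0.3, 0, 0], [2, -0.3, 0, 0], [2, -0.3, 0, 0], [-2, -0.3, 0, 0], [-2, -0.3, 0, 0], [-2, -0.3, 0, 0]])

```text
clock: 24.6
tcp_pos: [0.5805, 0.024, 0.1199]
eef_rot: [-1.334, 0.994, -0.995]
force: [3.7, -15.9, -11.7]
opening: 0.436
```

```bash
python3 tilt.py t8.png
```

```text
24.65 [0.5805 0.024  0.12  ] [  3.2502 -11.56   -10.1125] [-2.6034 -0.4996 -0.0486] 0.43959984282289416
orange n 313 front 286 ztop 0.13519423878672127 mean [ 0.0075 -0.0041] 0.11213441409002212
tilt deg 3.576721337678365 [-0.0051 -0.0064 -0.0065 -0.0041 -0.0037 -0.0039 -0.0039 -0.0039 -0.0041
 -0.0017]
housing top [0.4042 0.4677]
```

View pics/t8.png

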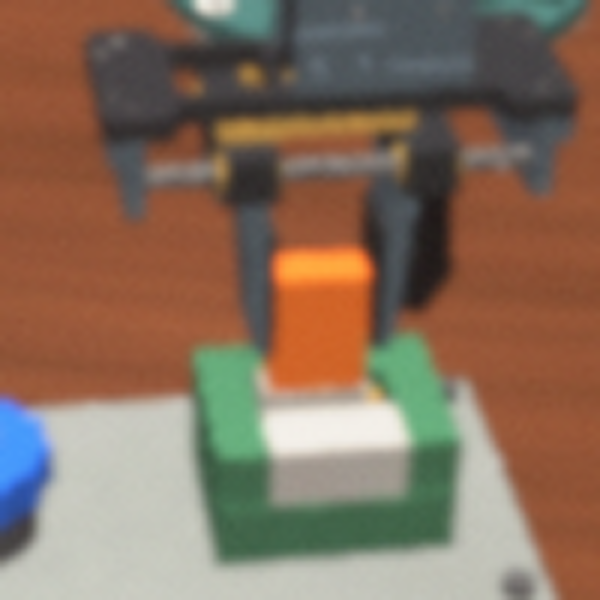

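The block is up about 4 mm and the housing edges haven't moved in the picture. I'll keep rocking, with less lift per row because the force reached -11.7 N, weight included.

Request:
apply_moves(moves=[[-2, 0, 0, 0], [-2, 0, 0, 0], [-2, -0.1, 0, 0], [-2, -0.2, 0, 0], [-2, -0.2, 0, 0], [2, -0.2, 0, 0], [2, -0.2, 0, 0], [2, -0.2, 0, 0], [2, -0.2, 0, 0], [2, -0.2, 0, 0]])

```text
clock: 25.65
tcp_pos: [0.5802, 0.0264, 0.122]
eef_rot: [-1.33, 0.999, -0.994]
force: [-3.7, 20.3, 1.2]
opening: 0.435
```

Request:
apply_moves(moves=[[2, -0.2, 0, 0], [2, -0.2, 0, 0], [2, -0.2, 0, 0], [-2, -0.2, 0, 0], [-2, -0.2, 0, 0], [-2, -0.2, 0, 0], [-2, -0.2, 0, 0], [-2, -0.2, 0, 0], [-2, -0.2, 0, 0], [-2, -0.2, 0, 0]])

```text
clock: 26.65
tcp_pos: [0.5792, 0.0307, 0.1243]
eef_rot: [-1.334, 0.992, -0.997]
force: [1.5, -22.5, -3.0]
opening: 0.442
```

Request:
apply_moves(moves=[[-1, -0.2, 0, 0], [2, -0.2, 0, 0], [2, -0.2, 0, 0], [2, -0.2, 0, 0], [2, -0.2, 0, 0], [2, -0.2, 0, 0], [2, -0.2, 0, 0], [2, -0.2, 0, 0], [-2, -0.2, 0, 0], [-2, -0.2, 0, 0]])

```text
clock: 27.65
tcp_pos: [0.5811, 0.0237, 0.1258]
eef_rot: [-1.332, 0.995, -0.995]
force: [0.9, -8.3, -4.0]
opening: 0.437
```

```bash
python3 tilt.py t9.png
```

```text
27.7 [0.581  0.0238 0.1258] [ 0.4726 -3.6502 -6.0401] [-0.8148 -0.0094 -0.0656] 0.4358402871983038
orange n 315 front 286 ztop 0.13682159906418603 mean [ 0.0079 -0.0049] 0.11224885505747212
tilt deg 2.0974448228742992 [-0.0051 -0.0064 -0.0066 -0.006  -0.006  -0.0038 -0.0041 -0.0043 -0.0053]
housing top [0.4089 0.4722]
```

The fingers slip upward a little as they rock, so I'll regrip lower. I'll also repeat a soft-grip rock to +y while the block is still in its pocket, to make that tilt certain.

Request:
apply_moves(moves=[[0, 0, 0, 0], [0, 0, 0, 0], [0, 1.8, 0, 0], [0, 1.8, 0, 0], [0, 1.8, 0, 0], [0, 1.8, 0, 0], [0, 1.8, 0, 0], [0, 1.8, 0, 0], [0, 1.8, 0, 0], [0, 0, 0, 0]], gripper=55)

```text
clock: 28.7
tcp_pos: [0.581, 0.024, 0.113]
eef_rot: [-1.332, 0.996, -0.995]
force: [0.0, 0.2, 0.1]
opening: 0.603
```

Request:
apply_moves(moves=[[0, 0, 0, 0], [0, 0, 0, 0], [0, 0, 0, 0], [-2, 0, 0, 0], [-2, 0, 0, 0], [-2, 0, 0, 0], [-2, 0, 0, 0], [-2, 0, 0, 0], [-2, 0, 0, 0], [-2, 0, 0, 0]], gripper=30, grip_force=10)

```text
clock: 29.7
tcp_pos: [0.5778, 0.0362, 0.114]
eef_rot: [-1.332, 0.993, -0.997]
force: [-0.0, -14.2, 7.6]
opening: 0.482
```

```bash
python3 tilt.py t10.png
```

```text
29.75 [0.5777 0.0365 0.114 ] [ -0.3588 -13.6168   7.3524] [-3.0435  0.0772 -0.0673] 0.4863609214951013
orange n 337 front 293 ztop 0.13285493183068559 mean [0.0075 0.0066] 0.11048952989771249
tilt deg 7.365836127221671 [0.0035 0.0031 0.0054 0.0067 0.0063 0.006  0.0086 0.0088 0.0093]
housing top [0.3978 0.4606]
```

Tilt is about 7° to +y, with the jaws forced to 44 mm. I'll bring it back upright, grip firmly and ease it out with small rocks.

Request:
apply_moves(moves=[[2, 0, 0, 0], [2, 0, 0, 0], [2, 0, 0, 0], [2, 0, 0, 0], [1, 0, 0, 0], [0, 0, 0, 0], [0, 0, 0, 0], [0, 0, 0, 0], [0, 0, 0, 0], [0, 0, 0, 0]])

```text
clock: 30.75
tcp_pos: [0.5798, 0.0291, 0.1136]
eef_rot: [-1.331, 0.995, -0.995]
force: [-1.0, 3.6, 4.9]
opening: 0.447
```

Request:
apply_moves(moves=[[0, 0, 0, 0], [0, 0, 0, 0], [0, -0.3, 0, 0], [0, -0.3, 0, 0], [2, -0.2, 0, 0], [2, -0.2, 0, 0], [2, -0.2, 0, 0], [2, -0.2, 0, 0], [-2, -0.2, 0, 0], [-2, -0.2, 0, 0]], grip_force=45)

```text
clock: 31.75
tcp_pos: [0.5811, 0.024, 0.1146]
eef_rot: [-1.333, 0.993, -0.996]
force: [5.7, -18.6, -11.8]
opening: 0.437
```

Request:
apply_moves(moves=[[-2, -0.2, 0, 0], [-2, -0.2, 0, 0], [-2, -0.2, 0, 0], [-2, -0.2, 0, 0], [-2, -0.2, 0, 0], [2, -0.2, 0, 0], [2, -0.2, 0, 0], [2, -0.2, 0, 0], [2, -0.2, 0, 0], [2, -0.2, 0, 0]])

```text
clock: 32.75
tcp_pos: [0.5802, 0.0266, 0.1167]
eef_rot: [-1.329, 0.999, -0.994]
force: [0.2, 20.9, -5.1]
opening: 0.436
```

```bash
python3 tilt.py t11.png
```

```text
32.8 [0.5803 0.0264 0.1166] [ 0.2016 18.4809 -4.644 ] [ 4.4221  0.0609 -0.0484] 0.4340847662027069
orange n 316 front 288 ztop 0.13438982004626274 mean [ 0.0078 -0.0012] 0.11113674787956784
tilt deg 10.409992963611982 [-0.0022 -0.0029 -0.0017 -0.0012 -0.0014 -0.0013 -0.0014 -0.0017 -0.0017
  0.017 ]
housing top [0.4013 0.4653]
```

Request:
apply_moves(moves=[[2, -0.2, 0, 0], [2, -0.2, 0, 0], [2, -0.2, 0, 0], [-2, -0.3, 0, 0], [-2, -0.2, 0, 0], [-2, -0.2, 0, 0], [-2, -0.3, 0, 0], [-2, -0.3, 0, 0], [-2, -0.3, 0, 0], [-2, -0.2, 0, 0]])

```text
clock: 33.8
tcp_pos: [0.5791, 0.0305, 0.1194]
eef_rot: [-1.334, 0.992, -0.997]
force: [4.6, -23.5, -6.6]
opening: 0.434
```

Request:
apply_moves(moves=[[2, -0.2, 0, 0], [2, -0.2, 0, 0], [2, -0.2, 0, 0], [2, -0.3, 0, 0], [2, -0.3, 0, 0], [2, -0.3, 0, 0], [2, -0.2, 0, 0], [-2, -0.2, 0, 0], [-2, -0.2, 0, 0], [-2, -0.2, 0, 0]])

```text
clock: 34.8
tcp_pos: [0.5809, 0.0237, 0.1213]
eef_rot: [-1.334, 0.993, -0.996]
force: [6.9, -19.2, -12.4]
opening: 0.436
```

Request:
apply_moves(moves=[[-2, -0.2, 0, 0], [-2, -0.2, 0, 0], [-2, -0.3, 0, 0], [-2, -0.3, 0, 0], [2, -0.2, 0, 0], [2, -0.2, 0, 0], [2, -0.2, 0, 0], [2, -0.2, 0, 0], [2, -0.3, 0, 0], [2, -0.3, 0, 0]])

```text
clock: 35.8
tcp_pos: [0.581, 0.0229, 0.1237]
eef_rot: [-1.33, 0.999, -0.993]
force: [-1.0, 19.1, -5.7]
opening: 0.437
```

```bash
python3 tilt.py t12.png
```

```text
35.85 [0.5811 0.0226 0.1237] [-1.266  16.9818 -5.9197] [4.01   0.2879 0.0421] 0.436319144174349
orange n 325 front 297 ztop 0.14057400278599744 mean [ 0.0077 -0.0057] 0.11777374332587494
tilt deg -0.13100304751662986 [-0.0052 -0.0069 -0.0054 -0.0059 -0.0061 -0.0058 -0.006  -0.006  -0.0058]
housing top [0.4079 0.4709]
```

Request:
apply_moves(moves=[[2, -0.2, 0, 0], [-2, -0.2, 0, 0], [-2, -0.2, 0, 0], [-2, -0.3, 0, 0], [-2, -0.3, 0, 0], [-2, -0.3, 0, 0], [-2, -0.3, 0, 0], [2, -0.2, 0, 0], [2, -0.2, 0, 0], [2, -0.2, 0, 0]])

```text
clock: 36.85
tcp_pos: [0.5805, 0.0249, 0.1264]
eef_rot: [-1.332, 0.996, -0.995]
force: [-4.1, 1.5, -2.7]
opening: 0.437
```

Request:
apply_moves(moves=[[2, -0.2, 0, 0], [2, -0.3, 0, 0], [2, -0.3, 0, 0], [-2, -0.3, 0, 0], [-2, -0.3, 0, 0], [-2, -0.3, 0, 0], [-1, -0.3, 0, 0], [0, 0, 0, 0], [0, 0, 0, 0], [0, 0, 0, 0]])

```text
clock: 37.85
tcp_pos: [0.5804, 0.0257, 0.1285]
eef_rot: [-1.332, 0.996, -0.995]
force: [-3.7, -2.4, -2.6]
opening: 0.434
```

```bash
python3 tilt.py t13.png
```

```text
37.9 [0.5804 0.0257 0.1285] [-4.4638 -1.5603 -2.5013] [-0.7103  1.0271 -0.1417] 0.43834303189457513
orange n 327 front 298 ztop 0.1453900117789791 mean [ 0.0081 -0.0023] 0.12238883531582825
tilt deg 1.0147449348773911 [-0.0029 -0.0033 -0.0035 -0.0033 -0.0017 -0.0018 -0.0024 -0.0021 -0.0032]
housing top [0.4122 0.4741]
```

Freed: the vertical force is now just the weight (-2.5 N). Lifting another 32 mm.

Request:
apply_moves(moves=[[-0.2, -1.5, 0, 0], [-0.2, -2.5, 0, 0], [-0.2, -4, 0, 0], [-0.2, -4, 0, 0], [-0.2, -4, 0, 0], [0, -4, 0, 0], [0, -4, 0, 0], [0, -4, 0, 0], [0, -3, 0, 0], [0, -1, 0, 0]])

```text
clock: 38.9
tcp_pos: [0.5804, 0.0269, 0.161]
eef_rot: [-1.331, 0.995, -0.996]
force: [-0.8, 0.9, -2.6]
opening: 0.437
```

Request:
apply_moves(moves=[[0, 0, 0, 0], [0, 0, 0, 0], [0, 0, 0, 0], [0, 0, 0, 0], [0, 0, 0, 0], [0, 0, 0, 0], [0, 0, 0, 0], [0, 0, 0, 0], [0, 0, 0, 0], [0, 0, 0, 0]])

```text
clock: 39.9
tcp_pos: [0.5803, 0.0268, 0.1605]
eef_rot: [-1.331, 0.995, -0.995]
force: [-0.2, -0.1, -2.3]
opening: 0.431
```

```bash
python3 tilt.py t14.png; python3 - <<'E'
from h import *
c=env.capture("scene"); save(c,"fin.png",(225,110,385,260),4)
E
```

```text
39.95 [0.5803 0.0268 0.1606] [-0.1919  0.0503 -1.9975] [ 0.0118  0.049  -0.0385] 0.435439804119204
orange n 346 front 318 ztop 0.17705380790262218 mean [ 0.0082 -0.0016] 0.15368448928523917
tilt deg -1.7370714188181429 [-0.0005 -0.0018 -0.0033 -0.0019 -0.0015]
housing top [0.4371 0.4945]
```

View pics/fin.png

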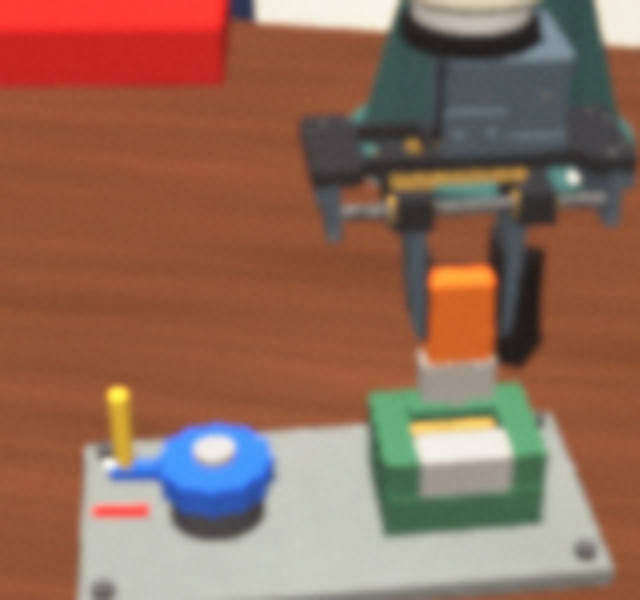

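The picture shows the block upright and clear of the pocket at crop (460,330). The housing is on its plate and the peg is still over the red mark at (118,395). The block's underside is about 21 mm above the mouth and the only force left is its weight. Handing in.

```bash
python3 -c "
from workcell import env
print(env.finish_job())"
```

```text
the job is handed in; nothing more can be done
None
```

The collar is locked, and I handed in the job at about 40 s with the block loose and still held upright above its pocket. `finish_job` gave no verdict.

- **Collar:** I gripped the yellow peg lightly and swung it 0.86 rad round to the red mark. The camera then placed the peg at about (0.630, -0.169), within a pixel of the position I expected over the mark, and it looked unmoved in the final picture.
- **Rocking:** My first rock used a 30 N grip, which mostly slid the block sideways with only about 1° of tilt. With a 10 N grip it tilted about 8° one way, then about 5°, and later about 7°, the other way. These angles come from the image and are rough, but the jaw opening agreed with them.
- **Lifting:** The fingers slipped up the head, so I regripped lower at 45 N and eased the block out with small side-to-side moves.
- **Last checks:**
  - The underside is about 21 mm above the pocket mouth.
  - Measured tilt is under 2°.
  - The force on the tool is about 2–2.5 N, roughly the block's weight, so it isn't touching the housing.
  - The housing looked unmoved on its plate.
- **Less certain:**
  - My housing-height readout failed because it picked up background, so I judged the housing from the pictures and the pull. The pull, read only at the end of each move, peaked at about 12 N including the block's weight.
  - The spray can, tube, pliers and drill case were never approached, but I didn't re-measure them.

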